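# Open the belt guard and hold the tensioner back

## Robot

A 7-joint arm with a two-finger parallel gripper is mounted at the origin on the work surface. World frame = base frame: x ahead of the robot, y to its left, z up, the work surface at z = 0. Lengths are in mm, angles in rad, forces in N, time in s.
With the tool pointing down it reaches from about 400 to 875 mm from the base axis. Payload 4.4 kg.
Tool frame: the origin (TCP) lies at the very end of the fingers, on their centre line; the grasp point (between the pads) lies 19 mm behind it; z points along the fingers, y is the line along which they close (so a half turn about z gives the same grasp; the last joint's range is limited). The gripper opens to 85 mm and grips with 20 to 120 N. Pads are 22 mm wide; open, the fingers measure 114 mm over their backs; the gripper's body (76 mm by 85 mm) begins 54 mm behind the grasp point. The pads swing forward as they close: fully open they stand 13 mm farther back than shut.
Start: joints at [1.262, 0.628, 0.038, 1.517, -0.027, 0.996, -0.02], TCP at [156.301, -630.942, 231.313] pointing down, gripper open.
Joint ranges: [-3.06, 3.06], [-0.37, 2.12], [-1.25, 1.32], [0.18, 2.47], [-1.1, 4.24], [0.23, 1.98], [-2.94, 2.94]. Speed limits (rad/s): [2.57, 2.57, 3.14, 3.14, 3.14, 3.14, 3.14].

## Interface

Orientations are given as [roll, pitch, yaw] about the fixed x, y, z axes, in that order (R = Rz(yaw) Ry(pitch) Rx(roll)).
In Python, from cell import monitor, viewer, workorder gives the robot as it stands.
- The arm moves only by the tool arm_command, never from a script. Its argument "series" is one flat list of numbers, 5 for each row, row after row: the opening in per cent of the stroke, from 0 (shut) to 100 (fully open), then the shift along the tool's x, y, z in cm, then the turn about the tool's z in degrees. In form: [claw, x, y, z, roll, claw, x, y, z, roll, ...]. A call has exactly 5 rows; each row is the pose to reach, as a shift and turn from the pose commanded when the call began, along the tool's axes at that moment; what a row does not reach only later rows make up. A row lasts 1/12 s, in which the tool goes at most 41.7 mm and 7.16 degrees, less where a joint would pass 70% of its speed; a pose out of reach is approached as far as the arm can. A call with a gripper value outside its range is refused whole. The fingers move at their own pace and stop on an object; the grip force is fixed at half the most. Time passes only in rows, so rows that repeat a pose let the fingers close, or fill a call up. It gives the time, the measured TCP pose, the force, the opening and the grip force at its end, in the units of the state.
- monitor.read_state(): the state, without advancing time (a new reading comes with each control period).
- viewer.get_image(name): name is "side" or "top" or "wrist"; returns (picture, depth): 420x560x3 uint8, red, green, blue; 420x560 float32, mm along the optical axis (not along the pixel's ray), 0 where there is no reading.
- viewer.camera_model(name): a dict with "mtx" (3x3 intrinsics, pixels), "dist_coeffs" ([k1, k2, p1, p2, k3] as OpenCV has them; the pictures are not rectified), "R" (3x3) and "t" (3): a world point X has camera coordinates R X + t. Camera axes: x right, y down, z forward; pixel columns grow to the right and rows downward; lengths in mm; the calibration is good to about 2 mm. A picture is of the moment at which its call begins: read the wrist's pose just before it. camera_model takes no time and is no camera call; for the wrist camera it gives the pose at the moment of the call.
- workorder.finish_job(): hands the job in; it is judged then, once.
The state is a dict: "clock": time; "qpos": joint angles; "qd": joint speeds; "tau": joint torques, N m; "eef_pos": TCP position; "tool_rot": TCP orientation; "force": force on the tool from outside, world axes, zero at the start; "torque": the same for the moment, N m; "width": finger opening in mm; "gripper_force": force on a finger pad.
Only numpy, scipy, OpenCV 4.12 (cv2) and the standard library are available. Lean on these libraries where they do the work, as an engineer would, in place of code of your own. Each camera call takes 0.05 s, during which the arm holds its last target. There are 200 camera calls.

## Task

A new drive belt is about to be fitted. Fold the blue belt guard up by its black bar handle until it stands upright, and leave it standing there; then, with the gripper, swing the sprung tensioner arm by its yellow roller all the way forward to its red stop. Finish while still holding the arm against the stop, and leave the bins, tools and spare parts about the machine where they are.

Things in the scene. Friction and masses are not known exactly. Their poses are not given: they have to be found in the camera images.
- machine: the fixed belt-drive head: a grey slab 350 x 250 x 25 high, on it an open-topped grey housing 260 (x) x 230 (y), walls 5 thick, with their top at 90. Origin: on the table under the centre of the housing; x points away from the robot at yaw 0, y to the left, z up. Its position and yaw vary. Inside the housing, along its right (-y) side, stand two belt pulleys, at x,y = -80,-68 (radius 32) and 95,-70 (radius 20), tops at 71
- cover (a joint): angle of the blue guard (rad): 0 = lying closed on the housing, 1.571 = standing upright, 1.9 = end of its travel. It hinges on the housing's right (-y) rim and its left (+y) edge rises. The hinge is stiff: the guard stays at any angle where it is left; lifting it takes about 6 N at the handle. It may start a little open (0 to 0.5)
- cover_hinge (a point): middle of the guard's hinge line, which runs along the machine's x axis: at x,y,z = 0,-115,94 in the machine's frame. It turns with the guard: its y axis points along the guard from the hinge to the free edge, z out of the guard's upper face. The guard is a plate 262 x 232 x 4
- cover_bar (a point): centre of the guard's black bar handle: a round bar, diameter 12, along the machine's x axis, 112 long, on two posts (diameter 10) 100 apart. The bar is 205 from the hinge line along the guard and 44 out from the guard's mid-plane (36 of free room between bar and guard), 27 short of the guard's free edge. A gripper pointing down may keep pointing down while the bar turns between its pads
- hanger: the tensioner's fixed hanger plate in the housing, 100 x 75 x 6 aluminium, underside 27 above the table. Origin: on the plate's underside on the arm's vertical pivot axis; z up. It is bolted at a slightly different place and yaw each time
- tension_arm (a joint): angle of the tensioner arm about its vertical pivot (rad), growing clockwise seen from above (the roller goes forward, to the machine's +x): 0 = sprung back at rest, 0.90 = against the red stop post, its limit. The spring takes about 3.5 N at the roller at 0 and 8.5 N at the stop, and throws the arm back when it is let go
- roller (a point): centre of the yellow idler roller on the end of the steel arm: upright cylinder, diameter 28, 34 high (51 to 85 above the table), 90 from the pivot axis; it does not spin. This point is half-way up it, 68 above the table. The arm's flat bar (16 wide, 43 to 51 above the table) lies under it. In the hanger's frame the roller lies in the direction (angle from the x axis, anticlockwise) 2.08 rad minus the arm's joint value. The point's axes turn with the arm
- bin_blue_in (a point): blue open plastic parts bin, 150 x 100 x 60 high, loose, not part of the job; this point is the centre of its inner floor, 4 above its underside
- bin_yellow_in (a point): yellow open plastic parts bin, 150 x 100 x 60 high, loose, not part of the job; this point is the centre of its inner floor, 4 above its underside
- bin_green_in (a point): green open plastic parts bin, 150 x 100 x 60 high, loose, not part of the job; this point is the centre of its inner floor, 4 above its underside
- spare_roller_center (a point): loose spare yellow roller, diameter 28, 34 high, standing on the slab beyond the housing; not part of the job; this point is its centre
- gauge_block: loose steel block 30 x 35 x 20, on the slab beyond the housing; not part of the job; origin at the centre of its underside
- wrench_grip (a point): loose wrench lying on the table to the left; not part of the job; this point is on its handle
- oil: loose amber bottle, diameter 50, 110 high, on the table to the right; not part of the job; origin at the centre of its underside

How it is judged:
By the outcome, as a careful person would: the job done as asked, in the order asked, and still so for the second after the job is handed in, while the arm keeps its last pose, push and grip.
It also fails if it takes over 54 s, if anything falls off the work surface, if the arm or the gripper's body presses on something with over 40 N, if the wrist force passes 120 N, or if a joint passes its speed limit or range.

## Working session

There is one attempt and no reset: what is moved stays moved. The work goes in short steps, Python scripts to look and compute and a tool call to move; the robot and the scene stay as the last step left them, time stands still between calls to the robot, and variables do not carry over. Pictures are saved under pics/ and viewed, at most 10 in all, crops included, and the job is handed in when it is done.

Besides the shell and the picture viewer there is one more tool, called after "Request:" by a JSON object that holds its "fn" and its "kwargs", one argument or row to a line. arm_command: Moves the arm, as the interface text tells. Its arguments: {"type":"object","properties":{"series":{"type":"array","items":{"type":"number"}}},"required":["series"]}

```bash
mkdir -p pics; cat > h.py <<'E'
import numpy as np, cv2
from cell import monitor, viewer, workorder
def snap(n,f):
    m=viewer.camera_model(n); p,d=viewer.get_image(n); np.savez(f'pics/{f}.npz',d=d,p=p,**{k:np.array(m[k]) for k in m})
    cv2.imwrite(f'pics/{f}.png',p[:,:,::-1]); return p,d,m
def load(f): 
    z=np.load(f'pics/{f}.npz'); return z['p'],z['d'],z
def px(f,u,v,z=None):
    p,d,m=load(f); a=cv2.undistortPoints(np.array([[[u,v]]],float),m['mtx'],m['dist_coeffs'])[0,0]
    r=np.array([a[0],a[1],1]); R=m['R'];t=m['t'].ravel()
    o=-R.T@t; w=R.T@r
    if z is None: s=float(d[int(round(v)),int(round(u))])
    else: s=(z-o[2])/w[2]
    return o+s*w
E
python3 - <<'E'
from h import *
s=monitor.read_state(); print(s)
a=[snap(n,n+'0') for n in('side','top')]
E
```

```text
{'clock': 0.0, 'qpos': array([ 1.26219209,  0.62934797,  0.03841369,  1.51835777, -0.02701564,
        0.99629261, -0.0199855 ]), 'qd': array([ 9.90885420e-04, -9.02624379e-04,  5.99270798e-04,  6.54130989e-04,
       -2.44083249e-03, -8.78764872e-05,  8.62827691e-04]), 'tau': array([-5.38504919e-04, -5.63398182e+01,  1.22604702e+00, -1.93445492e+01,
        1.10106068e-02,  1.05361352e-02,  3.42145051e-05]), 'eef_pos': array([ 156.17684864, -630.32161517,  230.39064045]), 'tool_rot': array([-3.13970377e+00, -4.93479642e-06,  2.42833315e-01]), 'force': array([-0.32508424,  1.36364897,  0.26325571]), 'torque': array([-0.00835233, -0.02832612, -0.06271327]), 'gripper_force': 0.0, 'width': 85.56735052168202}
```

View pics/top0.png

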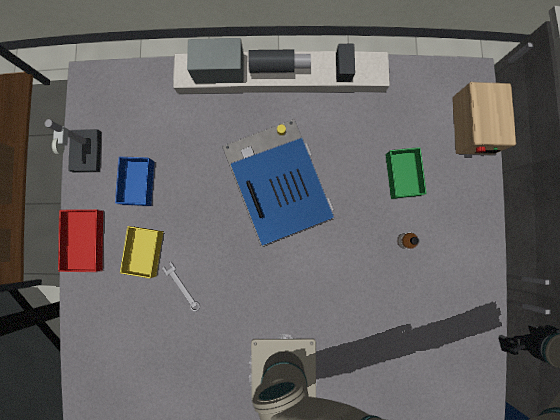

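View pics/side0.png

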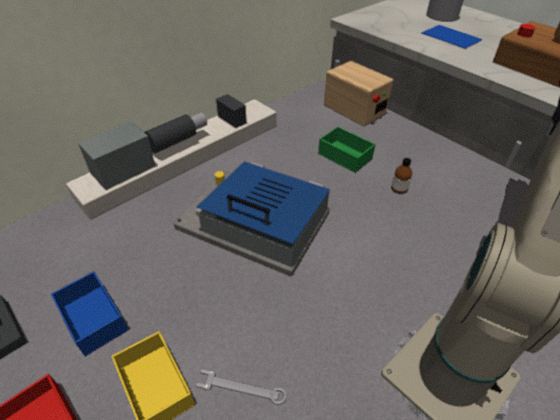

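The top view shows the guard at around (280,190), closed or nearly so, with its bar running from (248,181) to (262,217). The machine is yawed about +0.35. The spare roller is at (281,129) and the gauge block at (248,152).

```bash
python3 - <<'E'
from h import *
p,d,m=load('top0'); hsv=cv2.cvtColor(p,cv2.COLOR_RGB2HSV)
msk=(hsv[...,0]>95)&(hsv[...,0]<125)&(hsv[...,1]>120); msk[:,:215]=0; msk[:,345:]=0; msk[:110]=0; msk[260:]=0
v,u=np.nonzero(msk); P=np.array([px('top0',a,b) for a,b in zip(u,v)])
c=P.mean(0); U,S,V=np.linalg.svd(P-c,full_matrices=False); n=V[2]*np.sign(V[2,2]); print('c',c,'n',n,len(P),np.abs((P-c)@n).mean())
r=cv2.minAreaRect(P[:,:2].astype(np.float32)); print(r, cv2.boxPoints(r))
for a,b in [(248,181),(262,217),(249,183),(255,199),(261,214)]: print(a,b,px('top0',a,b),px('top0',a,b,140))
E
```

```text
c [562.72518166   1.26346703 110.33582323] n [ 0.37874183 -0.54507494  0.74796253] 6174 36.97514903016952
((568.1048583984375, 2.594329833984375), (283.77374267578125, 229.09722900390625), 21.134132385253906) [[ 394.4607    58.28061]
 [ 477.06226 -155.40729]
 [ 741.749    -53.09195]
 [ 659.14746  160.59595]]
248 181 [584.1809522   97.86739804 164.78639013] [587.92456629  99.87078755 140.        ]
262 217 [484.3722774   60.65709314 114.06924069] [482.82652732  59.4724762  140.        ]
249 183 [579.48258172  95.58978825 157.49175428] [582.03483173  96.95927857 140.        ]
255 199 [533.04588445  78.30247861 160.22193049] [535.17213807  79.58000545 140.        ]
261 214 [490.433117    61.54917917 156.22848159] [491.52328064  62.33091151 140.        ]
```

```bash
cat >> h.py <<'E'
def plane(P,tol=4,it=300):
    rng=np.random.default_rng(0);best=None
    for _ in range(it):
        q=P[rng.choice(len(P),3,False)]; n=np.cross(q[1]-q[0],q[2]-q[0]); L=np.linalg.norm(n)
        if L<1: continue
        k=np.abs((P-q[0])@(n/L))<tol
        if best is None or k.sum()>best.sum(): best=k
    Q=P[best]; c=Q.mean(0); n=np.linalg.svd(Q-c,full_matrices=False)[2][2]; return c,n*np.sign(n[2]),best
E
python3 - <<'E'
from h import *
p,d,m=load('top0'); hsv=cv2.cvtColor(p,cv2.COLOR_RGB2HSV)
msk=(hsv[...,0]>95)&(hsv[...,0]<125)&(hsv[...,1]>120); msk[:,:215]=0; msk[:,345:]=0; msk[:110]=0; msk[260:]=0
v,u=np.nonzero(msk); P=np.array([px('top0',a,b) for a,b in zip(u,v)])
c,n,k=plane(P); print(c,n,k.sum(),len(P)); Q=P[k]
r=cv2.minAreaRect(Q[:,:2].astype(np.float32)); print(r); print(cv2.boxPoints(r))
yaw=np.radians(21)
for t in [r[2]]:
  t=np.radians(t); y=np.array([-np.sin(t),np.cos(t),0]); print('tilt',np.arctan2(-n@y,n[2]))
  for o in np.percentile((Q@y),[0.5,99.5]):print(o, Q[abs(Q@y-o)<6][:,2].mean())
E
```

```text
[563.07066228   0.92732015 106.50704131] [ 0.03114184 -0.07884884  0.99640004] 5651 6174
((564.652587890625, 1.1112060546875), (260.3744812011719, 228.85513305664062), 20.983482360839844)
[[ 402.1225     61.33046 ]
 [ 484.07526  -152.34784 ]
 [ 727.1827    -59.108047]
 [ 645.2299    154.57025 ]]
tilt 0.08487362161668625
-314.15641505113337 97.38027112035603
-87.70077324454844 116.22450329140966
```

Request:
{"fn": "arm_command", "kwargs": {
  "series": [100, 2.68, -3, 0, 0, 100, 5.36, -6, 0, 0, 100, 8.04, -9, 0, 0, 100, 10.7, -12, 0, 0, 100, 13.4, -15, 0, 0]
}}

```text
clock: 0.52
eef_pos: [250.6, -451.2, 231.0]
tool_rot: [-3.141, 0.0, 0.242]
force: [1.1, 0.5, -0.0]
width: 85.5
gripper_force: 0.0
```

Request:
{"fn": "arm_command", "kwargs": {
  "series": [100, 2.68, -3, 0, 0, 100, 5.36, -6, 0, 0, 100, 8.04, -9, 0, 0, 100, 10.7, -12, 0, 0, 100, 13.4, -15, 0, 0]
}}

```text
clock: 0.93
eef_pos: [344.6, -273.4, 231.2]
tool_rot: [-3.141, 0.0, 0.242]
force: [1.5, -0.4, 0.4]
width: 85.1
gripper_force: 0.0
```

Request:
{"fn": "arm_command", "kwargs": {
  "series": [100, 2.68, -3, 0, 0, 100, 5.36, -6, 0, 0, 100, 8.04, -9, 0, 0, 100, 10.7, -12, 0, 0, 100, 13.4, -15, 0, 0]
}}

```text
clock: 1.35
eef_pos: [438.6, -95.6, 231.3]
tool_rot: [3.142, 0.0, 0.243]
force: [0.8, -1.1, 0.6]
width: 85.3
gripper_force: 0.0
```

Request:
{"fn": "arm_command", "kwargs": {
  "series": [100, 2.7, -2.95, 0, -1.5, 100, 5.4, -5.9, 0, -3, 100, 8.1, -8.85, 0, -4.5, 100, 10.8, -11.8, 0, -6, 100, 13.5, -14.7, 0, -7]
}}

```text
clock: 1.77
eef_pos: [534.3, 79.6, 231.1]
tool_rot: [-3.142, 0.001, 0.367]
force: [0.8, -0.5, 0.5]
width: 85.4
gripper_force: 0.0
```

Request:
{"fn": "arm_command", "kwargs": {
  "series": [100, 0, 0, 0, 0, 100, 0, 0, 0, 0, 100, 0, 0, 0, 0, 100, 0, 0, 0, 0, 100, 0, 0, 0, 0]
}}

```text
clock: 2.18
eef_pos: [533.5, 75.9, 231.3]
tool_rot: [3.141, 0.001, 0.362]
force: [-0.6, 0.1, 0.7]
width: 84.9
gripper_force: 0.0
```

```bash
python3 - <<'E'
from h import *
snap('wrist','w1'); print(monitor.read_state()['eef_pos'])
E
```

```text
[533.63912203  76.04990713 231.39945417]
```

View pics/w1.png

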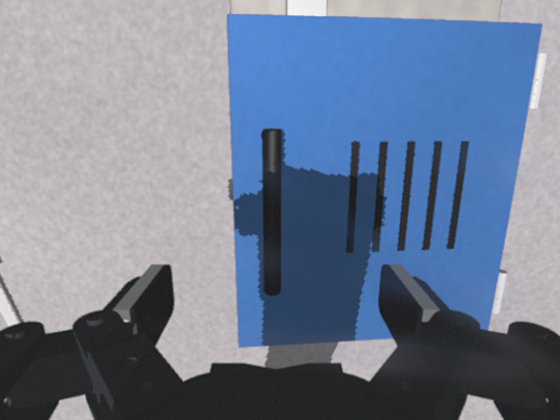

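The wrist view shows the bar from (271,130) to (272,293), with the fingers at (150,290) and (405,290).

```bash
python3 - <<'E'
from h import *
p,d,m=load('w1')
for a,b in [(271,133),(272,180),(272,230),(272,270),(272,292)]: print(px('w1',a,b),px('w1',a,b,159))
v,u=np.mgrid[20:345:4,240:540:4]; P=np.array([px('w1',a,b) for a,b in zip(u.ravel(),v.ravel())])
c,n,k=plane(P,2); print(c,n,k.mean()); ey=np.array([-.358,.934,0]); print(np.arctan2(-n@ey,n[2]))
for a,b in [(228,16),(541,24),(239,347),(487,336)]: print(px('w1',a+ (4 if a<300 else -4),b+(4 if b<100 else -4)))
E
```

```text
[584.98063872  99.08946662 160.85800691] [584.89797951  99.08486669 159.        ]
[558.37749539  88.46802958 161.00992897] [558.03669432  88.3627095  159.        ]
[527.99613898  77.06584253 162.07041228] [527.03227345  76.73877331 159.        ]
[500.98596019  66.95937512 160.4545514 ] [500.34862799  66.73669163 159.        ]
[485.83263354  61.27525673 160.88535096] [484.87066701  60.9356962  159.        ]
[585.42270917   8.91128711 105.83606801] [ 0.03051663 -0.07893585  0.9964125 ] 0.8221138211382114
0.08475231260174422
[644.15238049 150.2643389  114.26524048]
[724.36420931 -58.88509295  95.39797856]
[407.00135215  59.26568949 114.67238681]
[559.84573821  22.2878069  287.5959481 ]
```

Request:
{"fn": "arm_command", "kwargs": {
  "series": [100, 0.2, -0.3, 2.5, 0, 100, 0.2, -0.3, 5, 0, 100, 0.2, -0.3, 7, 0, 100, 0.2, -0.3, 8.5, 0, 100, 0.2, -0.3, 9.5, 0]
}}

```text
clock: 2.65
eef_pos: [533.9, 80.0, 134.9]
tool_rot: [-3.142, 0.002, 0.363]
force: [-0.4, -0.3, -0.2]
width: 85.5
gripper_force: 0.0
```

Request:
{"fn": "arm_command", "kwargs": {
  "series": [0, 0, 0, 0, 0, 0, 0, 0, 0, 0, 0, 0, 0, 0, 0, 0, 0, 0, 0, 0, 0, 0, 0, 0, 0]
}}

```text
clock: 3.07
eef_pos: [535.5, 81.2, 137.3]
tool_rot: [3.141, -0.002, 0.365]
force: [-0.7, 0.1, 0.3]
width: 25.7
gripper_force: 0.0
```

Request:
{"fn": "arm_command", "kwargs": {
  "series": [0, 0, 0, 0, 0, 0, 0, 0, 0, 0, 0, 0, 0, 0, 0, 0, 0, 0, 0, 0, 0, 0, 0, 0, 0]
}}

```text
clock: 3.48
eef_pos: [535.8, 80.0, 136.6]
tool_rot: [3.14, -0.001, 0.364]
force: [2.3, -4.9, 0.3]
width: 9.8
gripper_force: 58.4
```

```bash
python3 -c "
import numpy as np
a=np.linspace(.085,1.571,26);s=(205*np.cos(a)-44*np.sin(a))/10;h=(205*np.sin(a)+44*np.cos(a))/10
for k in range(0,25,5): print([(round(s[k]-s[j],2),round(h[k]-h[j],2)) for j in range(k+1,k+6)])"
```

```text
[(np.float64(0.4), np.float64(-1.18)), (np.float64(0.87), np.float64(-2.33)), (np.float64(1.4), np.float64(-3.46)), (np.float64(2.01), np.float64(-4.55)), (np.float64(2.67), np.float64(-5.6))]
[(np.float64(0.73), np.float64(-1.01)), (np.float64(1.51), np.float64(-1.98)), (np.float64(2.36), np.float64(-2.9)), (np.float64(3.25), np.float64(-3.76)), (np.float64(4.2), np.float64(-4.58))]
[(np.float64(0.99), np.float64(-0.75)), (np.float64(2.03), np.float64(-1.45)), (np.float64(3.1), np.float64(-2.08)), (np.float64(4.21), np.float64(-2.65)), (np.float64(5.35), np.float64(-3.15))]
[(np.float64(1.17), np.float64(-0.43)), (np.float64(2.36), np.float64(-0.79)), (np.float64(3.57), np.float64(-1.08)), (np.float64(4.8), np.float64(-1.3)), (np.float64(6.04), np.float64(-1.44))]
[(np.float64(1.24), np.float64(-0.07)), (np.float64(2.49), np.float64(-0.07)), (np.float64(3.73), np.float64(0.01)), (np.float64(4.97), np.float64(0.17)), (np.float64(6.2), np.float64(0.39))]
```

Request:
{"fn": "arm_command", "kwargs": {
  "series": [0, 0, 0.4, -1.18, 0, 0, 0, 0.87, -2.33, 0, 0, 0, 1.4, -3.46, 0, 0, 0, 2.0, -4.55, 0, 0, 0, 2.67, -5.6, 0]
}}

```text
clock: 3.9
eef_pos: [544.6, 56.7, 191.9]
tool_rot: [-3.141, -0.0, 0.365]
force: [5.2, -1.4, -10.2]
width: 9.9
gripper_force: 58.3
```

Request:
{"fn": "arm_command", "kwargs": {
  "series": [0, 0, 0.73, -1.01, 0, 0, 0, 1.5, -1.98, 0, 0, 0, 2.36, -2.9, 0, 0, 0, 3.25, -3.76, 0, 0, 0, 4.2, -4.58, 0]
}}

```text
clock: 4.32
eef_pos: [558.6, 19.9, 238.4]
tool_rot: [-3.137, 0.0, 0.367]
force: [-0.5, 7.1, -2.0]
width: 9.5
gripper_force: 58.4
```

Request:
{"fn": "arm_command", "kwargs": {
  "series": [0, 0, 0.99, -0.75, 0, 0, 0, 2.03, -1.45, 0, 0, 0, 3.1, -2.08, 0, 0, 0, 4.2, -2.65, 0, 0, 0, 5.35, -3.15, 0]
}}

```text
clock: 4.73
eef_pos: [576.6, -26.8, 271.6]
tool_rot: [-3.132, 0.0, 0.369]
force: [-9.1, 10.6, 15.9]
width: 9.7
gripper_force: 58.9
```

Request:
{"fn": "arm_command", "kwargs": {
  "series": [0, 0, 1.17, -0.43, 0, 0, 0, 2.36, -0.79, 0, 0, 0, 3.57, -1.08, 0, 0, 0, 4.8, -1.3, 0, 0, 0, 6.04, -1.44, 0]
}}

```text
clock: 5.15
eef_pos: [599.3, -86.2, 287.5]
tool_rot: [-3.137, -0.002, 0.368]
force: [-6.1, 6.4, 15.7]
width: 9.8
gripper_force: 63.3
```

Request:
{"fn": "arm_command", "kwargs": {
  "series": [0, 0, 1.24, -0.07, 0, 0, 0, 2.5, -0.07, 0, 0, 0, 3.73, 0, 0, 0, 0, 4.97, 0.17, 0, 0, 0, 6.2, 0.39, 0]
}}

```text
clock: 5.57
eef_pos: [622.3, -146.4, 282.9]
tool_rot: [-3.14, -0.002, 0.366]
force: [-2.2, 3.3, 9.9]
width: 10.0
gripper_force: 65.3
```

```bash
python3 - <<'E'
from h import *
snap('side','s2');print(monitor.read_state()['eef_pos'])
E
```

```text
[ 623.36423121 -149.38048302  282.24824006]
```

View pics/s2.png

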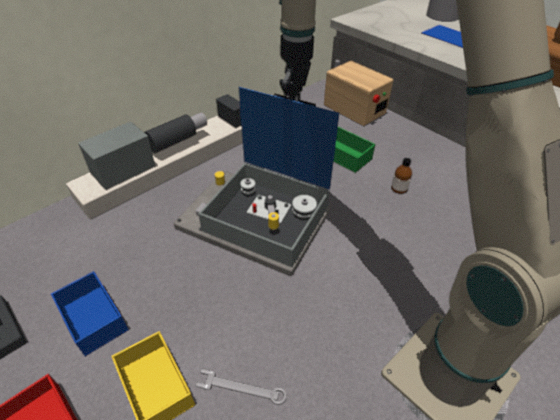

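The guard stands upright in the side view. The roller is at (273,222), the red stop at (255,208) and the pulleys at (248,184) and (304,204). I'll release the bar and rise straight up.

Request:
{"fn": "arm_command", "kwargs": {
  "series": [30, 0, 0, 0, 0, 30, 0, 0, 0, 0, 30, 0, 0, 0, 0, 30, 0, 0, 0, 0, 30, 0, 0, 0, 0]
}}

```text
clock: 6.03
eef_pos: [622.1, -148.0, 280.7]
tool_rot: [3.14, -0.0, 0.365]
force: [-0.3, -2.9, 4.6]
width: 25.4
gripper_force: 1.7
```

Request:
{"fn": "arm_command", "kwargs": {
  "series": [30, 0, 0, -1, 0, 30, 0, 0, -3, 0, 30, 0, 0, -5, 0, 30, 0, 0, -7.5, 0, 30, 0, 0, -10, 0]
}}

```text
clock: 6.45
eef_pos: [621.6, -146.2, 381.0]
tool_rot: [-3.14, 0.001, 0.366]
force: [0.5, -0.5, 0.1]
width: 25.5
gripper_force: 0.0
```

```bash
python3 - <<'E'
from h import *
print(monitor.read_state()['eef_pos'])
snap('side','s3');snap('top','t3')
a=cv2.imread('pics/t3.png')[110:260,210:370]; cv2.imwrite('pics/t3c.png',cv2.resize(a,None,fx=3,fy=3,interpolation=2))
b=cv2.imread('pics/s3.png')[150:270,170:340]; b=cv2.resize(b,None,fx=3,fy=3,interpolation=2)
c=cv2.resize(a,(480,450),interpolation=2); cv2.imwrite('pics/c3.png',np.vstack([c[:0],b]))
p,d,m=load('s3'); hsv=cv2.cvtColor(p,cv2.COLOR_RGB2HSV)
msk=(hsv[...,0]>95)&(hsv[...,0]<125)&(hsv[...,1]>120); msk[:,:235]=0; msk[:,340:]=0; msk[:90]=0; msk[190:]=0
v,u=np.nonzero(msk); P=np.array([px('s3',x,y) for x,y in zip(u,v)]); c,n,k=plane(P,3); ey=np.array([-.357,.934,0])
print(c,n,k.mean(),'angle',np.arctan2(abs(n@ey),n[2]*1), (c-np.array([606.1,-107.3,94]))@ey)
E
```

```text
[ 621.57697774 -146.15331964  380.96189413]Traceback (most recent call last):
  File "<stdin>", line 6, in <module>
    return _nx.concatenate(arrs, 0, dtype=dtype, casting=casting)
           ~~~~~~~~~~~~~~~^^^^^^^^^^^^^^^^^^^^^^^^^^^^^^^^^^^^^^^
ValueError: all the input array dimensions except for the concatenation axis must match exactly, but along dimension 1, the array at index 0 has size 480 and the array at index 1 has size 510
```

```bash
python3 - <<'E'
from h import *
b=cv2.imread('pics/s3.png')[150:270,170:340]; cv2.imwrite('pics/c3.png',cv2.resize(b,None,fx=4.5,fy=4.5,interpolation=2))
p,d,m=load('s3'); hsv=cv2.cvtColor(p,cv2.COLOR_RGB2HSV)
msk=(hsv[...,0]>95)&(hsv[...,0]<125)&(hsv[...,1]>120); msk[:,:235]=0; msk[:,340:]=0; msk[:90]=0; msk[190:]=0
v,u=np.nonzero(msk); P=np.array([px('s3',x,y) for x,y in zip(u,v)]); c,n,k=plane(P,3); ey=np.array([-.357,.934,0])
n*=-np.sign(n@ey)
print(c,n,k.mean(),'angle',np.arctan2(-n@ey,n[2]), (c-np.array([606.1,-107.3,94]))@ey)
E
```

```text
[ 599.35546157 -109.57441394  221.37271208] [ 3.57075355e-01 -9.34075471e-01 -4.53867780e-04] 0.9429262738400228 angle 1.571250238849218 0.2834975962441779
```

View pics/c3.png

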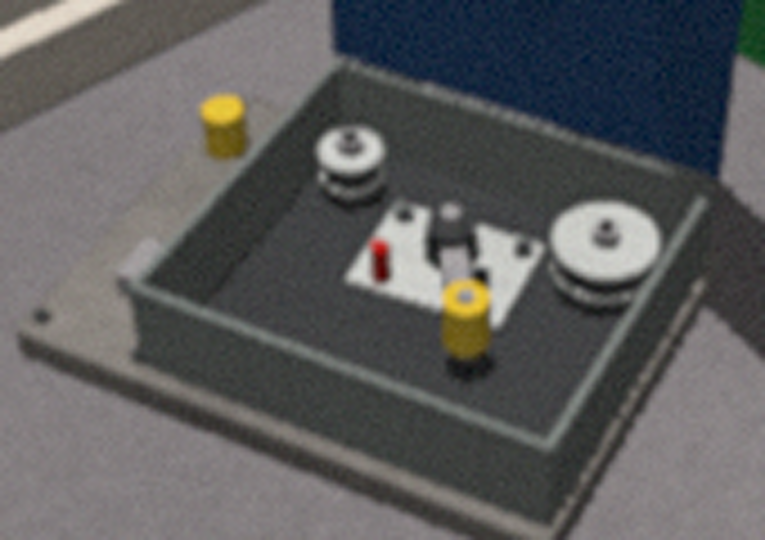

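The crop shows the roller top at (466,290), the pivot boss at (450,215), the red stop at (380,262), and the hanger plate corners at (400,200), (545,245), (495,325) and (345,278).

```bash
python3 - <<'E'
from h import *
f=lambda a,b,z:px('s3',170+a/4.5,150+b/4.5,z)
O=np.array([565,.4]); ex=np.array([.934,.357]);ey=np.array([-.357,.934])
for n,a,b,z in [('roller',466,290,85),('pivot',450,210,62),('c1',400,200,33),('c2',545,245,33),('c3',495,327,33),('c4',345,278,33),('stopbase',382,280,33)]:
  q=f(a,b,z); print(n,q.round(1),np.round([(q[:2]-O)@ex,(q[:2]-O)@ey],1))
E
```

```text
roller [519.7  11.1  85. ] [-38.5  26.1]
pivot [593.4 -42.3  62. ] [ 11.3 -50. ]
c1 [644.9 -45.9  33. ] [ 58.1 -71.8]
c2 [554.6 -85.3  33. ] [-40.3 -76.3]
c3 [524.1 -15.6  33. ] [-43.9  -0.4]
c4 [614.2  23.7  33. ] [54.3  4.2]
stopbase [598.1   8.3  33. ] [33.7 -4.4]
```

Request:
{"fn": "arm_command", "kwargs": {
  "series": [30, -0.8, -3.6, 0, 0, 30, -1.6, -7.3, 0, 0, 30, -2.4, -11, 0, 0, 80, -3.2, -14.7, 0, 0, 80, -3.9, -18.3, 0, 0]
}}

```text
clock: 6.97
eef_pos: [518.3, 11.8, 379.7]
tool_rot: [-3.14, 0.001, 0.366]
force: [0.5, 0.5, 0.3]
width: 48.8
gripper_force: 0.0
```

Request:
{"fn": "arm_command", "kwargs": {
  "series": [80, 0, 0, -0.0, 7, 80, 0, 0, 2, 14, 80, 0, 0, 5, 21, 80, 0, 0, 8, 28, 80, 0, 0, 11, 35]
}}

```text
clock: 7.38
eef_pos: [519.7, 10.4, 269.0]
tool_rot: [-3.141, 0.0, -0.251]
force: [0.3, 0.2, -0.0]
width: 68.4
gripper_force: 0.0
```

Request:
{"fn": "arm_command", "kwargs": {
  "series": [80, 0, 0, 2, 7, 80, 0, 0, 4, 14, 80, 0, 0, 6, 20, 80, 0, 0, 7, 23, 80, 0, 0, 7, 23]
}}

```text
clock: 7.8
eef_pos: [517.9, 10.4, 197.5]
tool_rot: [3.138, 0.005, -0.648]
force: [0.2, -0.3, -0.7]
width: 68.1
gripper_force: 0.0
```

```bash
python3 - <<'E'
from h import *
s=monitor.read_state(); print(s['qpos'].round(2),s['eef_pos'],s['tool_rot'])
snap('wrist','w4')
E
```

```text
[-0.14  0.49  0.09  1.92 -0.06  0.74 -2.23] [517.94741046  10.39045867 197.52141324] [ 3.13764344  0.00504187 -0.64772502]
```

View pics/w4.png

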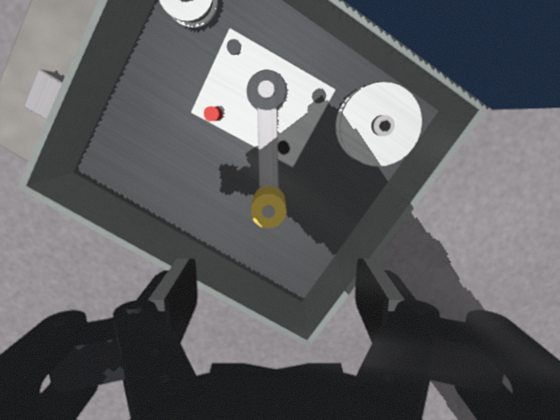

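The wrist view shows the roller top at (268,210), the pivot boss at (266,90) and the red stop at (212,113). The arm runs nearly straight along the tool's x.

```bash
python3 - <<'E'
from h import *
for n,a,b,z in [('roller',268,211,85),('pivot',266,90,70),('stop',212,113,60),('c1',231,29,33),('c4',191,112,33),('c2',335,93,33)]:
  print(n,px('w4',a,b).round(1),px('w4',a,b,z).round(1))
p,d,m=load('w4'); hsv=cv2.cvtColor(p,cv2.COLOR_RGB2HSV); k=((hsv[...,0]>18)&(hsv[...,0]<32)&(hsv[...,1]>120)).astype(np.uint8); k[:170]=0;k[250:]=0
v,u=np.nonzero(k); P=np.array([px('w4',a,b) for a,b in zip(u,v)]); t=P[abs(P[:,2]-85)<5]; print(len(t),(t.min(0)+t.max(0))/2,t.max(0)-t.min(0))
E
```

```text
roller [518.1  16.3  87.4] [517.6  16.8  85. ]
pivot [589.4 -36.   66.5] [589.1 -35.9  70. ]
stop [601.9   8.   58.9] [601.8   7.8  60. ]
c1 [646.3 -42.9  31.9] [646.  -42.8  33. ]
c4 [617.2  26.2  27.3] [616.3  25.2  33. ]
c2 [554.3 -82.9  26.3] [554.6 -81.8  33. ]
821 [518.30851893  16.6972344   83.51203735] [27.14562635 27.35838094  6.70827414]
```

Request:
{"fn": "arm_command", "kwargs": {
  "series": [80, -0.3, -0.4, 1, -3, 80, -0.3, -0.5, 3, -6, 80, -0.3, -0.5, 5, -8, 80, -0.3, -0.5, 6.5, -8, 80, -0.3, -0.5, 7, -8]
}}

```text
clock: 8.27
eef_pos: [520.3, 15.8, 129.2]
tool_rot: [3.141, 0.002, -0.506]
force: [-0.8, 0.2, 0.2]
width: 68.3
gripper_force: 0.0
```

```bash
python3 - <<'E'
from h import *
snap('wrist','w5'); s=monitor.read_state(); print(s['eef_pos'],s['tool_rot'],s['qpos'][6])
p,d,m=load('w5'); hsv=cv2.cvtColor(p,cv2.COLOR_RGB2HSV); k=((hsv[...,0]>18)&(hsv[...,0]<32)&(hsv[...,1]>120)).astype(np.uint8)
v,u=np.nonzero(k); P=np.array([px('w5',a,b) for a,b in zip(u,v)]); t=P[(abs(P[:,2]-85)<5)&(abs(P[:,0]-518)<40)]; print(len(t),(t.min(0)+t.max(0))/2,t.max(0)-t.min(0))
E
```

```text
[520.28371551  15.69151844 129.16387089] [ 3.14080142e+00  2.08194816e-03 -5.06434497e-01] -2.1201461111044724
1459 [518.2583027   16.63265988  83.45023882] [27.34557725 27.1761641   6.89547782]
```

Request:
{"fn": "arm_command", "kwargs": {
  "series": [80, -0.2, 0, 1.5, 0, 80, -0.2, 0, 3.5, 0, 80, -0.2, 0, 5.5, 0, 80, -0.2, 0, 7, 0, 80, -0.2, 0, 7.4, 0]
}}

```text
clock: 8.73
eef_pos: [519.0, 16.6, 55.5]
tool_rot: [3.141, 0.001, -0.507]
force: [0.1, -0.1, 0.0]
width: 68.0
gripper_force: 0.0
```

Request:
{"fn": "arm_command", "kwargs": {
  "series": [0, 0, 0, 0, 0, 0, 0, 0, 0, 0, 0, 0, 0, 0, 0, 0, 0, 0, 0, 0, 0, 0, 0, 0, 0]
}}

```text
clock: 9.15
eef_pos: [520.1, 16.2, 57.7]
tool_rot: [-3.141, -0.002, -0.507]
force: [-1.2, -0.9, 5.9]
width: 26.3
gripper_force: 58.6
```

Request:
{"fn": "arm_command", "kwargs": {
  "series": [0, 0, 0, 0, 0, 0, 0, 0, 0, 0, 0, 0, 0, 0, 0, 0, 0, 0, 0, 0, 0, 0, 0, 0, 0]
}}

```text
clock: 9.57
eef_pos: [520.1, 16.2, 57.7]
tool_rot: [-3.141, -0.002, -0.507]
force: [-0.5, -1.1, 3.7]
width: 26.4
gripper_force: 58.6
```

```bash
python3 - <<'E'
from h import *
s=monitor.read_state(); print(s['eef_pos'],s['tool_rot'],s['qpos'][6])
# plan: 20 rows over .96 rad, tool turn 36deg; frame re-taken each call
th=2.505-np.linspace(0,.90,16); q=90*np.c_[np.cos(th),np.sin(th)]; yaw=-.506-np.radians(np.linspace(0,36,16))
for k in range(0,15,5):
  c,s_=np.cos(yaw[k]),np.sin(yaw[k]); 
  print([(round(float(e@[c,s_])/10,2),round(float(e@[s_,-c])/10,2)) for e in q[k+1:k+6]-q[k]])
E
```

```text
[520.12273653  16.17802807  57.7076056 ] [-3.14069466e+00 -2.13766622e-03 -5.07219558e-01] -2.1177374277665377
[(0.09, -0.53), (0.2, -1.06), (0.35, -1.58), (0.53, -2.09), (0.74, -2.58)]
[(0.13, -0.52), (0.3, -1.04), (0.5, -1.54), (0.72, -2.03), (0.98, -2.51)]
[(0.18, -0.51), (0.39, -1.01), (0.63, -1.49), (0.9, -1.96), (1.2, -2.41)]
```

Request:
{"fn": "arm_command", "kwargs": {
  "series": [0, 0.09, -0.53, -0.2, 2.4, 0, 0.2, -1.06, -0.2, 4.8, 0, 0.35, -1.58, -0.2, 7.2, 0, 0.53, -2.09, -0.2, 9.6, 0, 0.74, -2.58, -0.2, 12]
}}

```text
clock: 9.98
eef_pos: [534.3, 31.5, 57.8]
tool_rot: [3.134, 0.003, -0.725]
force: [-8.1, -8.5, -1.5]
width: 26.1
gripper_force: 64.5
```

Request:
{"fn": "arm_command", "kwargs": {
  "series": [0, 0.13, -0.52, 0, 2.4, 0, 0.3, -1.04, 0, 4.8, 0, 0.5, -1.54, 0, 7.2, 0, 0.72, -2.03, 0, 9.6, 0, 0.98, -2.51, 0, 12]
}}

```text
clock: 10.4
eef_pos: [553.3, 44.4, 57.5]
tool_rot: [3.126, 0.008, -0.935]
force: [-18.1, -6.2, 8.0]
width: 26.2
gripper_force: 66.3
```

Request:
{"fn": "arm_command", "kwargs": {
  "series": [0, 0.18, -0.51, 0, 2.4, 0, 0.39, -1.0, 0, 4.8, 0, 0.63, -1.49, 0, 7.2, 0, 0.9, -1.96, 0, 9.6, 0, 1.2, -2.41, 0, 12]
}}

```text
clock: 10.82
eef_pos: [578.9, 53.8, 57.5]
tool_rot: [3.125, 0.011, -1.141]
force: [-11.9, 2.6, 3.9]
width: 26.0
gripper_force: 65.9
```

```bash
python3 - <<'E'
from h import *
s=monitor.read_state(); print(s['eef_pos'],s['tool_rot'],s['qpos'].round(2),s['force'])
e=s['eef_pos'][:2]-np.array([590,-37]); print(np.hypot(*e),2.505-np.arctan2(e[1],e[0]))
snap('wrist','w6')
E
```

```text
[578.93100071  53.78549044  57.47306266] [ 3.1250847   0.01056546 -1.14108939] [-0.27  0.79  0.21  1.83 -0.29  0.57 -2.58] [-11.94750574   2.61213105   3.92947169]
91.45779365033098 0.8128777427631406
```

View pics/w6.png

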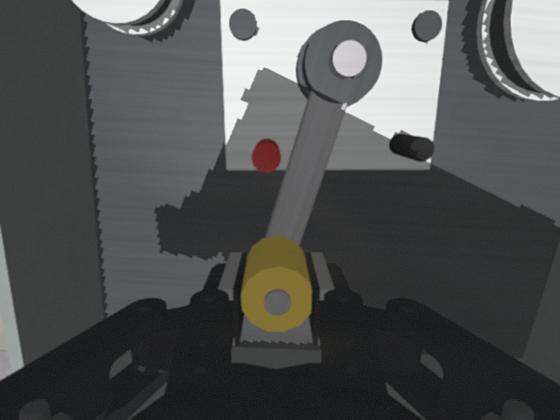

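The gripper holds the roller, now at (277,290). The arm bar at (310,150) is still short of the red post at (266,155), so I'll push further.

Request:
{"fn": "arm_command", "kwargs": {
  "series": [0, 0.1, -0.2, 0, 2, 0, 0.2, -0.4, 0, 4, 0, 0.3, -0.6, 0, 6, 0, 0.35, -0.75, 0, 8, 0, 0.35, -0.75, 0, 8]
}}

```text
clock: 11.28
eef_pos: [588.1, 54.2, 57.5]
tool_rot: [3.126, 0.007, -1.277]
force: [-16.4, 2.4, 7.0]
width: 26.4
gripper_force: 66.1
```

Request:
{"fn": "arm_command", "kwargs": {
  "series": [0, 0, 0, 0, 0, 0, 0, 0, 0, 0, 0, 0, 0, 0, 0, 0, 0, 0, 0, 0, 0, 0, 0, 0, 0]
}}

```text
clock: 11.7
eef_pos: [588.1, 54.2, 57.5]
tool_rot: [3.126, 0.008, -1.276]
force: [-15.1, 0.5, 7.2]
width: 26.0
gripper_force: 66.0
```

```bash
cat > st.py <<'E'
from h import *
import sys
s=monitor.read_state(); print(s['eef_pos'],s['tool_rot'],s['qpos'].round(2),s['force'],s['torque'])
e=s['eef_pos'][:2]-np.array([590,-37]); print(np.hypot(*e),2.505-np.arctan2(e[1],e[0]))
snap('wrist',sys.argv[1])
E
python3 st.py w7
```

```text
[588.08335366  54.17406845  57.51809125] [ 3.12598265  0.00763999 -1.27593448] [-0.29  0.8   0.25  1.81 -0.33  0.59 -2.68] [-15.13297849   0.52769402   7.16815728] [ 0.28310143  2.86429785 -0.2923799 ]
91.19421193739717 0.9131849327718091
```

View pics/w7.png

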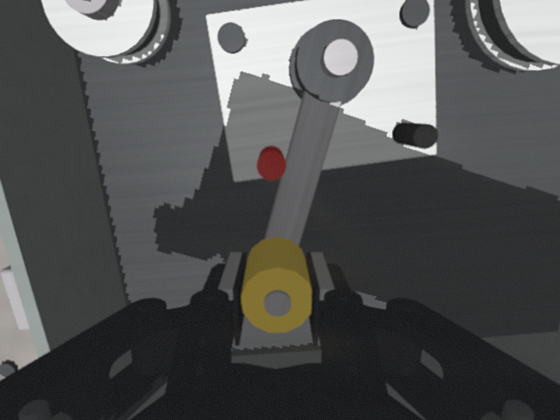

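The arm bar now looks as if it touches the red post at (283,165). I'll press on a little further to confirm contact and preload it.

Request:
{"fn": "arm_command", "kwargs": {
  "series": [0, 0.1, -0.2, 0, 0, 0, 0.12, -0.4, 0, 0, 0, 0.15, -0.5, 0, 0, 0, 0.15, -0.5, 0, 0, 0, 0.15, -0.5, 0, 0]
}}

```text
clock: 12.17
eef_pos: [588.4, 54.2, 57.4]
tool_rot: [3.117, 0.011, -1.277]
force: [-26.2, 1.7, 15.9]
width: 26.2
gripper_force: 68.1
```

```bash
python3 st.py w8
```

```text
[588.38097158  54.23374163  57.38783306] [ 3.11696048  0.01117512 -1.2765309 ] [-0.29  0.8   0.25  1.8  -0.33  0.61 -2.68] [-26.24326398   1.74989259  15.9089803 ] [ 0.35262474  4.61436075 -0.43397377]
91.24810609146236 0.9164595966391178
```

Force rose from 15 to 26 N with almost no motion, so the arm is on its stop. I'll check the guard and the hold, then hand in.

```bash
python3 - <<'E'
from h import *
p,d,m=snap('side','s9'); hsv=cv2.cvtColor(p,cv2.COLOR_RGB2HSV)
msk=(hsv[...,0]>95)&(hsv[...,0]<125)&(hsv[...,1]>120); msk[:,:235]=0; msk[:,340:]=0; msk[:90]=0; msk[190:]=0
v,u=np.nonzero(msk); P=np.array([px('s9',x,y) for x,y in zip(u,v)]); c,n,k=plane(P,3); ey=np.array([-.357,.934,0]); n*=-np.sign(n@ey)
a=np.arctan2(-n@ey,n[2]); s=monitor.read_state(); print('guard',a,k.mean(),s['force'],s['eef_pos'])
if abs(a-1.571)<.04: print(workorder.finish_job())
E
```

```text
guard 1.5715404344651764 0.9455058979896993 [-25.91549293   2.06321713  15.53271281] [588.35759204  54.19298175  57.37714964]
the job is handed in; nothing more can be done
None
```

The guard is standing upright (measured 1.571 rad), and I handed the job in at about 12 s with the gripper still holding the tensioner arm against its red stop at about 26 N; the loose bins, tools and spare parts were never touched.

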